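# Ratchet the drawbar nut tight between the bracket cheeks

### The job

Take the big ring spanner and tighten the nut on the green drawbar bracket until it comes up on its stop, then pull it firmly tight, to about 1.2 newton metres: the cheeks block a full turn, so swing the spanner clockwise, lift it off, bring it back, reseat it over the nut and swing again. Work by feel: stop pulling once it is that tight, never wrench or jam the spanner harder than that on nut or bracket, do not turn the nut with the fingers, and leave the other things on the bench where they are. Then lay the spanner flat on the bench, clear of the bracket.

Things in the scene. Friction and masses are not known exactly. Their poses are not given: they have to be found in the camera images.
- spanner: the big ring spanner, plain steel, loose, about 0.4 kg: six-sided ring head (55 mm across flats; hexagonal through hole 38.6 mm across flats) and a straight bar handle 14 mm wide, ending 201 mm from the ring's centre, all 18 mm thick. Origin on the underside below the ring's centre; x runs along the handle, z up; two flats of the hole face along x.
- spanner_ring (a point): centre of the big spanner's ring, half-way up (9 mm above its underside); axes as the spanner's. It starts lying flat left or right of the bracket (a smaller spanner lies on the other side), handle towards the robot.
- spanner_grip (a point): a good place to grip the big spanner: on the centre line of its bar, 105 mm from the ring's centre, half-way up the 18 mm high bar; same axes
- bracket: drawbar bracket, fixed; origin at bench level under the stud, x away from the robot along the green drawbar, open end to -x. Base plate 120 x 125 mm, 30 mm high; two cheeks along x, inner faces at y = +-45 mm, from x = -35 to +45 mm, 85 mm high. A seated spanner, handle towards -x, can swing about 0.78 rad either side of -x before its bar strikes a cheek.
- stud (a point): axis of the bracket's fixed stud at the level of the nut's underside, 34 mm above the bench; axes as the bracket's. The stud is 16 mm thick and ends 66 mm above the bench, 12 mm above the nut: a ring lifted 20 to 30 mm clears the nut but stays round the stud.
- nut (a point): the hexagonal steel nut on the stud, 36 mm across flats, 20 mm high, the top 8 mm tapered; this point is its underside's centre, two flats facing along its x. It sits on a 52 mm washer that turns with it; a seated ring rests on that washer. The ring drops over the nut with its x axis at the nut's x plus any multiple of 60 degrees, with about 8 degrees of play either way.
- nut_turn (a joint): turn of the nut, rad, growing clockwise seen from above as it tightens (the nut's x axis is at minus this angle from the bracket's x). It turns stiffly, about 0.35 N m, and stays where left. Somewhere between 2.4 and 2.8 it comes up on a hard stop, which must be felt; there 1.2 N m is about 11 N across the handle at 105 mm, and 1 mm more of handle travel adds about 0.15 N m. It starts between 0.6 and 1.0.
- small_spanner: a bystander: a smaller ring spanner (19 mm hole, 10 mm thick, 140 mm long) lying on the other side of the bracket; too small for the nut; origin under its ring's centre, x along its handle
- washer: a bystander: a loose dark steel washer, 52 mm across, 6 mm thick, lying in front of the bracket (under the swing of the handle); origin under its centre
- socket: a bystander: a steel socket, a tube 34 mm across and 40 mm high, standing left behind the bracket; origin under its centre
- tape: a bystander: a yellow tape measure 60 x 35 x 55 mm, right behind the bracket; origin under its centre
- tin: a bystander: a tin 80 mm across and 110 mm high, far left; origin under its centre
- hammer: a bystander: a hammer lying at the right side of the robot
- shackle: a bystander: a dark steel shackle about 105 mm long, 16 mm high, far right; origin at bench level
Not all that is in view belongs to the job. Leave any pink look-alike of the spanner alone.

How it is judged:
By the outcome, as a careful person would: the job done as asked, in the order asked, and still so for the second after the job is handed in, with the robot touching nothing.
It also fails if it takes over 70 s, if anything falls off the work surface, if the arm or the gripper's body presses on something with over 40 N, if the wrist force passes 120 N, or if a joint passes its speed limit or range.

### The arm

A 7-joint arm with a two-finger parallel gripper is mounted at the origin on the work surface. World frame = base frame: x ahead of the robot, y to its left, z up, the work surface at z = 0. Lengths are in m, angles in rad, forces in N, time in s.
With the tool pointing down it reaches from about 0.375 to 0.925 m from the base axis. Payload 3.1 kg.
Tool frame: the origin (TCP) lies between the finger pads; the fingertips stand 8 mm ahead of it and the grasp point (between the pads) lies 11 mm behind it (tips_ahead is the distance from the TCP to the fingertips, in m); z points along the fingers, y is the line along which they close (so a half turn about z gives the same grasp; the last joint's range is limited). The gripper opens to 85 mm and grips with 20 to 120 N. Pads are 22 mm wide; open, the fingers measure 114 mm over their backs; the gripper's body (76 mm by 85 mm) begins 54 mm behind the grasp point. The pads swing forward as they close: fully open they stand 13 mm farther back than shut.
Start: joints at [-1.35, 0.383, 0.044, 1.598, -0.018, 1.161, -0.05], TCP at [0.204, 0.617, 0.239] pointing down, gripper open.
Joint ranges: [-2.61, 2.61], [-0.41, 2.15], [-1.48, 1.57], [0, 2.5], [-1.57, 4.71], [0.05, 1.97], [-2.85, 2.85]. Speed limits (rad/s): [2.79, 2.79, 3.14, 3.14, 3.14, 3.14, 3.14].

### API

Orientations are given as a rotation vector (axis times angle).
In Python, from plant import get_obs, read_camera, get_calibration, finish_job, regions_of, mark_of, tips_ahead gives the robot as it stands.
- The arm moves only by the tool servo_tool, never from a script. Its argument "moves" is a list that holds one entry, the list of rows, each a list of 7 numbers: the shift along the tool's x, y, z in mm, then the turn, a rotation vector about the tool's x, y, z in rad, then the closure, from 0 (fully open) to 1 (shut). A call has 1 to 10 rows; each row is the pose to reach, as a shift and turn from the pose commanded when the call began, along the tool's axes at that moment; what a row does not reach only later rows make up. A row lasts 1/10 s, in which the tool goes at most 50 mm and 8.59 degrees, less where a joint would pass 70% of its speed; a pose out of reach is approached as far as the arm can. A call with a gripper value outside its range is refused whole. The fingers move at their own pace and stop on an object; "force" is the grip in N (left out, the last holds). Time passes only in rows, so rows that repeat a pose let the fingers close. It gives the time, the measured TCP pose, the force, the opening and the grip force at its end, in the units of the state.
- get_obs(): the state, without advancing time (a new reading comes with each control period).
- read_camera(name): name is "scene" or "top" or "wrist"; returns the picture (400x640x3 uint8, red, green, blue); there is no depth.
- get_calibration(name): a dict with "fovy" (degrees; the focal length in pixels is half the picture's height over the tangent of half this angle, whatever the lens; pixels are square), "cx", "cy" (the principal point, pixels), "k1" (the pictures are not rectified: a ray, as slopes to the right and down, at radius r is drawn at 1 + k1 r^2 times it, then the intrinsics apply), "position" and "orientation" of the camera in the world. Camera axes: x right, y down, z forward; pixel columns grow to the right and rows downward; lengths in m; the calibration is good to about 2 mm. A picture is of the moment at which its call begins: read the wrist's pose just before it. get_calibration takes no time and is no camera call; for the wrist camera it gives the pose at the moment of the call.
- finish_job(): hands the job in; it is judged then, once.
Trained networks look in the newest picture that a camera, given by its name, has taken for a name from the list of things; names that differ only in an ending like _2 or _b are one class to them, and where a whole thing is asked for, a point or a joint stands for the part that bears it (a point fixed in the world has none). Each returns a list of dicts, best first, with "score" (0 to 1); they miss things now and then, are a little off and sometimes report something else, mostly with a low value. They report only what shows in the picture. A call takes as long as a camera call. They do not tell look-alikes from the thing itself.
- regions_of(camera, thing): "region" (400x640 bool, what is visible of it) and "box" ([centre column, centre row, width, height] in pixels, round what is visible of it).
- mark_of(camera, thing): "xy" ([column, row] in pixels: a listed point, or the origin of a listed thing).
The state is a dict: "clock": time; "q": joint angles; "dq": joint speeds; "joint_torque": joint torques, N m; "ee_pos": TCP position; "tool_rot": TCP orientation; "force": force on the tool from outside, world axes, zero at the start; "ft_torque": the same for the moment, N m; "gripper_width": finger opening in m; "grasp_force": force on a finger pad.
Only numpy, scipy, OpenCV 4.12 (cv2) and the standard library are available. Lean on these libraries where they do the work, as an engineer would, in place of code of your own. Each camera call takes 0.05 s, during which the arm holds its last target. There are 200 camera calls.

## Working session

There is one attempt and no reset: what is moved stays moved. The work goes in short steps, Python scripts to look and compute and a tool call to move; the robot and the scene stay as the last step left them, time stands still between calls to the robot, and variables do not carry over. Pictures are saved under pics/ and viewed, at most 10 in all, crops included, and the job is handed in when it is done.

Besides the shell and the picture viewer there is one more tool, called after "Request:" as a command line: name --argument value ..., lists and objects as JSON in quotes. servo_tool: Moves the arm, as the interface text tells. Its arguments: {"type":"object","properties":{"moves":{"type":"array","items":{"type":"array","items":{"type":"array","items":{"type":"number"}}}},"force":{"type":"number"}},"required":["moves"]}

```bash
ls; mkdir -p pics; cat > h.py <<'E'
import numpy as np, cv2
from scipy.spatial.transform import Rotation as R
from plant import *
def cal(n):
    c=get_calibration(n); o=np.array(c["orientation"],float)
    M=R.from_rotvec(o).as_matrix() if o.shape==(3,) else (o if o.shape==(3,3) else R.from_quat(o).as_matrix())
    return c,M,200/np.tan(np.radians(c["fovy"])/2)
def ray(n,uv,C=None):
    c,M,f=C or cal(n); d=(np.array(uv)-[c["cx"],c["cy"]])/f
    s=d.copy()
    for _ in range(20): s=d/(1+c["k1"]*(s@s))
    return np.array(c["position"]),M@np.array([s[0],s[1],1])
def onz(n,uv,z,C=None):
    p,d=ray(n,uv,C); return p+d*(z-p[2])/d[2]
def proj(n,P,C=None):
    c,M,f=C or cal(n); q=M.T@(np.array(P)-c["position"]); s=q[:2]/q[2]
    return s*(1+c["k1"]*(s@s))*f+[c["cx"],c["cy"]]
E
python3 - <<'E'
from h import *
for n in("top","scene"):
    im=read_camera(n); cv2.imwrite(f"pics/{n}0.png",im[:,:,::-1]); print(n,get_calibration(n))
    for t,z in(("spanner_ring",.009),("spanner_grip",.009),("stud",.034),("nut",.034),("spanner",0),("small_spanner",0),("washer",0),("bracket",0)):
        for m in mark_of(n,t)[:3]: print(t,round(m["score"],2),np.round(m["xy"],1),np.round(onz(n,m["xy"],z),4))
print(get_obs(),tips_ahead if not callable(tips_ahead) else tips_ahead())
E
```

```text
pics
top {'fovy': 49.78913132078351, 'cx': 321.4669804701656, 'cy': 195.87631882116673, 'k1': -0.035824715155130436, 'position': array([ 0.4120705 , -0.00871458,  1.2714551 ]), 'orientation': array([-2.14375331,  2.19654355, -0.07558818])}
spanner_ring 0.81 [421.2 165.1] [ 0.6041 -0.2868  0.009 ]
spanner_ring 0.79 [230.9 262.3] [0.3323 0.2788 0.009 ]
spanner_grip 0.96 [413.2 199.5] [ 0.5028 -0.2589  0.009 ]
spanner_grip 0.77 [269.2 269.5] [0.3092 0.1669 0.009 ]
stud 0.92 [331.5 166.4] [ 0.6031 -0.0217  0.034 ]
stud 0.29 [488.5 184.3] [ 0.5396 -0.4733  0.034 ]
nut 0.25 [423.2 164.4] [ 0.6022 -0.2872  0.034 ]
spanner 0.88 [232.1 261.3] [0.3346 0.2772 0.    ]
spanner 0.68 [421.9 167. ] [ 0.5997 -0.2906  0.    ]
small_spanner 0.69 [227.7 168.8] [0.6094 0.2887 0.    ]
washer 0.66 [330.  212.1] [ 0.4723 -0.0141  0.    ]
washer 0.49 [484.2 255.3] [ 0.3347 -0.4619  0.    ]
bracket 0.7 [330.3 163.2] [ 0.6181 -0.0187  0.    ]
scene {'fovy': 46.11073775253518, 'cx': 324.24447611022435, 'cy': 197.78612151693528, 'k1': -0.003962051307645962, 'position': array([1.41143496, 0.51643835, 0.76406014])
[... 793 characters left out ...]

{'clock': 0.9, 'q': array([-1.34976983,  0.3828058 ,  0.04387926,  1.59788032, -0.01788433,
        1.16120027, -0.04992796]), 'dq': array([ 0.00153905,  0.00155472, -0.00031056, -0.00024036, -0.00049281,
       -0.00031437, -0.00121349]), 'joint_torque': array([ 1.49500083e-04, -4.33433354e+01,  1.02327704e+00, -2.49923998e+01,
        1.06445840e-02,  1.61847827e-03,  4.27134424e-06]), 'ee_pos': array([0.20371963, 0.61726952, 0.23933895]), 'tool_rot': array([-4.98623571e-01, -3.10176094e+00, -1.56594868e-04]), 'force': array([-0.52446788,  0.09603817,  0.44723689]), 'ft_torque': array([ 0.01585873, -0.01142052,  0.07131172]), 'grasp_force': 0.0, 'gripper_width': 0.08572262332000756} 0.008
```

```bash
python3 - <<'E'
import cv2,numpy as np
a=cv2.imread("pics/top0.png"); b=a[120:320,150:500]
cv2.imwrite("pics/top0c.png",cv2.resize(b,None,fx=2.2,fy=2.2,interpolation=cv2.INTER_CUBIC))
E
```

```text
(no output)
```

View pics/top0c.png

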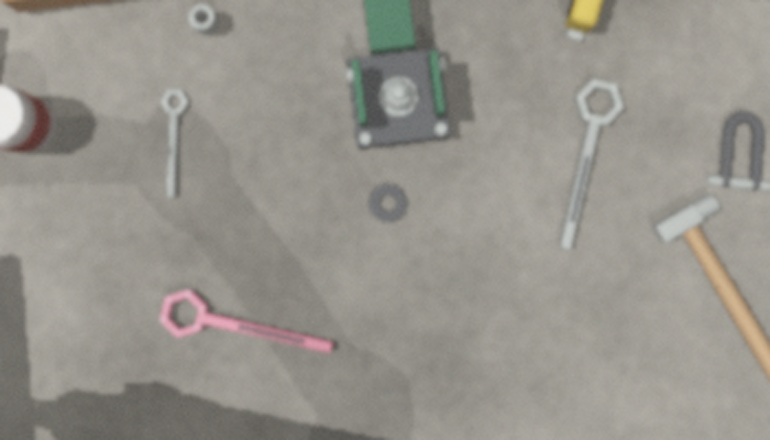

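View pics/scene0.png

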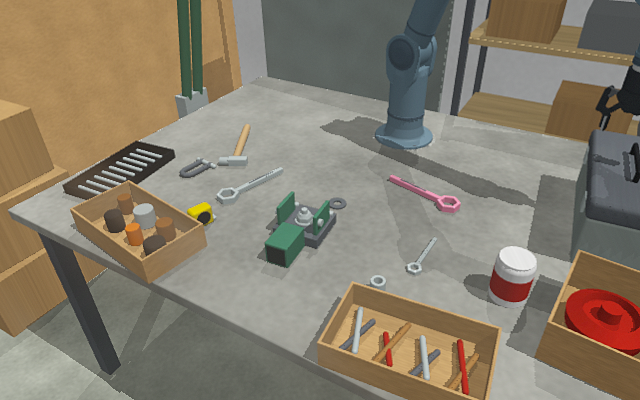

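```bash
cat >> h.py <<'E'
def pose():
    o=get_obs(); return o,np.array(o["ee_pos"]),R.from_rotvec(o["tool_rot"])
def psi(r): y=r.as_matrix()[:,1]; return np.degrees(np.arctan2(y[1],y[0]))
def tool(ps):
    a=np.radians(ps); y=np.array([np.cos(a),np.sin(a),0]); z=np.array([0,0,-1.]); return R.from_matrix(np.array([np.cross(y,z),y,z]).T)
def row(P,ps):
    o,p,r=pose(); d=r.inv().apply(np.array(P)-p)*1000; w=(r.inv()*tool(ps)).as_rotvec()
    return np.round(d,1),np.round(w,3)
E
python3 - <<'E'
from h import *
o,p,r=pose(); print(psi(r)); print(row([.45,.1,.24],75),row([.49,-.257,.2],75))
for n,u in(("top",[(150+363/2.2,120+60/2.2+0),(150+355/2.2,0)]),): pass
# bracket yaw from cheek tops (z .085) crop pixels
C=cal("top"); g=lambda u:onz("top",(150+u[0]/2.2,120+u[1]/2.2),.085,C)
for a,b in(((363,123),(355,60)),((443,115),(433,53))):
    A,B=g(a),g(b); print(A,B,np.degrees(np.arctan2(*(B-A)[[1,0]])),np.linalg.norm(B-A))
g=lambda u:onz("top",(150+u[0]/2.2,120+u[1]/2.2),.018,C)
A,B=g((600,103)),g((568,247)); print(A,B,np.degrees(np.arctan2(*(B-A)[[1,0]])),np.linalg.norm(B-A))
E
```

```text
71.73509925458346
(array([-396. , -414. ,   -0.7]), array([ 0.   , -0.   , -0.057])) (array([-545.9, -740.5,   39.3]), array([ 0.   , -0.   , -0.057]))
[0.56978178 0.02532381 0.085     ] [0.65062696 0.03368627 0.085     ] 5.905554743668173 0.08127653292695901
[ 0.5773488  -0.07577453  0.085     ] [ 0.65697912 -0.06547606  0.085     ] 7.369074727315079 0.08029350128453368
[ 0.59749786 -0.28908967  0.018     ] [ 0.40751419 -0.23871819  0.018     ] 165.15050109443737 0.19654791196843677
```

Request:
servo_tool --moves '[[[-50,-35,0,0,0,0,0],[-90,-70,0,0,0,-0.02,0],[-130,-105,0,0,0,-0.03,0],[-170,-145,0,0,0,-0.05,0],[-205,-185,0,0,0,-0.05,0],[-240,-220,0,0,0,-0.057,0],[-275,-260,0,0,0,-0.057,0],[-310,-300,0,0,0,-0.057,0],[-340,-335,0,0,0,-0.057,0],[-375,-375,0,0,0,-0.057,0]]]'

```text
clock: 1.9
ee_pos: [0.4305, 0.1711, 0.2397]
tool_rot: [0.41, 3.114, 0.002]
force: [1.9, 0.8, -0.5]
gripper_width: 0.0852
grasp_force: 0.0
```

Request:
servo_tool --moves '[[[-30,-35,0,0,0,0,0],[-55,-75,5,0,0,0,0],[-75,-120,10,0,0,0,0],[-95,-165,15,0,0,0,0],[-115,-210,20,0,0,0,0],[-135,-255,25,0,0,0,0],[-155,-295,30,0,0,0,0],[-170,-340,40,0,0,0,0],[-171,-366,40,0,0,0,0],[-171,-366,40,0,0,0,0]]]'

```text
clock: 2.9
ee_pos: [0.4982, -0.2309, 0.1995]
tool_rot: [-0.424, -3.112, 0.006]
force: [-0.1, 0.6, -0.4]
gripper_width: 0.0856
grasp_force: 0.0
```

```bash
python3 - <<'E'
from h import *
o,p,r=pose(); print(o["clock"],p,psi(r),o["q"],o["force"])
C=cal("wrist"); im=read_camera("wrist"); cv2.imwrite("pics/w1.png",im[:,:,::-1])
for t,z in(("spanner_ring",.009),("spanner_grip",.009)):
    for m in mark_of("wrist",t)[:2]: print(t,round(m["score"],2),np.round(m["xy"],1),np.round(onz("wrist",m["xy"],z,C),4))
for m in regions_of("wrist","spanner")[:1]:
    v,u=np.nonzero(m["region"]); P=np.array([onz("wrist",(a,b),.018,C)[:2] for a,b in zip(u[::7],v[::7])])
    print(m["score"],m["box"],len(u)); np.save("reg.npy",P)
    c=P.mean(0); w=np.linalg.svd(P-c)[2][0]; print(c,w,np.degrees(np.arctan2(w[1],w[0])))
E
```

```text
2.9 [ 0.49821951 -0.23091691  0.19949419] 74.46845077224489 [-0.25866862  0.27937942  0.71522909  1.90957889 -0.20859341  1.02767525
  1.84557974] [-0.05138225  0.56426495 -0.36997873]
spanner_grip 0.7 [296.  188.3] [ 0.5045 -0.2588  0.009 ]
0.55 [298.6, 194.5, 59.0, 209.2] 3863
[ 0.53053301 -0.26693171] [ 0.96412526 -0.26544771] -15.393557671444631
```

View pics/w1.png

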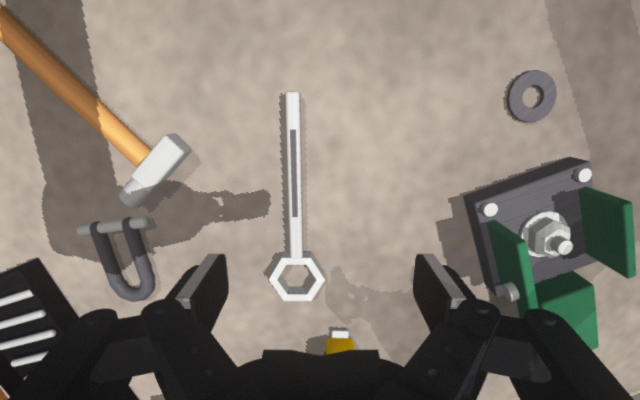

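```bash
python3 - <<'E'
from h import *
C=cal("wrist")
A=onz("wrist",(297,279),.018,C)[:2]; B=onz("wrist",(292.5,93),.018,C)[:2]
d=(B-A)/np.linalg.norm(B-A); print(A,B,np.linalg.norm(B-A),np.degrees(np.arctan2(d[1],d[0])))
print(onz("wrist",(546,235),.034,C))
G=A+.105*d; print(G); ps=np.degrees(np.arctan2(d[1],d[0]))-90; print(ps)
print(row([*G,.03],ps),row([*G,-.002],ps))
E
```

```text
[ 0.60655633 -0.27670585] [ 0.4153648 -0.2260643] 0.19778465118034932 165.16455070805353
[ 0.61765093 -0.00692769  0.034     ]
[ 0.50505649 -0.24982124]
75.16455070805353
(array([-10.8, -25.1, 169.2]), array([ 0.001, -0.   , -0.   ])) (array([-10.8, -25.1, 201.2]), array([ 0.001, -0.   , -0.   ]))
```

```bash
python3 - <<'E'
from h import *
o,p,r=pose(); print(p,psi(r)); print(row([.505,-.2595,.01],75))
E
```

```text
[ 0.50099945 -0.22300818  0.19925416] 75.1394425115761
(array([-13.2, -34.5, 189.2]), array([ 0.001, -0.   ,  0.002]))
```

Request:
servo_tool --moves '[[[-5,-15,30,0,0,0,0],[-13,-34,70,0,0,0,0],[-13,-34,110,0,0,0,0],[-13,-34,145,0,0,0,0],[-13,-34,150,0,0,0,0],[-13,-34,150,0,0,0,0]]]'

```text
clock: 3.7
ee_pos: [0.5041, -0.259, 0.0486]
tool_rot: [-0.406, -3.113, -0.002]
force: [-0.6, -0.7, -0.1]
gripper_width: 0.0855
grasp_force: 0.0
```

```bash
python3 - <<'E'
from h import *
o,p,r=pose(); print(o["clock"],p,psi(r),o["dq"].round(3))
C=cal("wrist"); im=read_camera("wrist"); cv2.imwrite("pics/w2.png",im[:,:,::-1])
for m in regions_of("wrist","spanner")[:1]:
    v,u=np.nonzero(m["region"]); P=np.array([onz("wrist",(a,b),.018,C)[:2] for a,b in zip(u[::7],v[::7])])
    c=P.mean(0); w=np.linalg.svd(P-c,full_matrices=False)[2][0]; print(m["score"],m["box"],c,np.degrees(np.arctan2(w[1],w[0])),"y at .505",c[1]+w[1]/w[0]*(.505-c[0]), P[:,0].min(),P[:,0].max())
for m in mark_of("wrist","spanner_grip")[:1]: print(m["score"],m["xy"],onz("wrist",m["xy"],.009,C))
print(pose()[1],row([.505,-.2595,.01],75))
E
```

```text
3.7 [ 0.50414135 -0.25898016  0.04861926] 75.15305215794736 [-0.005 -0.042  0.034 -0.039  0.004 -0.003 -0.001]
0.59 [316.5, 201.3, 69.3, 305.0] [ 0.49249151 -0.25703424] -15.550900801312425 y at .505 -0.26051511777343456 0.40924778823505964 0.5837898851121834
0.73 [314.9, 229.3] [ 0.50195435 -0.26064949  0.009     ]
[ 0.50631276 -0.26120518  0.05157012] (array([ 1.9,  1.3, 41.6]), array([-0.   ,  0.004,  0.001]))
```

Request:
servo_tool --moves '[[[1,0,20,0,0,0,0],[1,0,38,0,0,0,0],[1,0,39,0,0,0,0],[1,0,39,0,0,0,1],[1,0,39,0,0,0,1],[1,0,39,0,0,0,1],[1,0,39,0,0,0,1],[1,0,39,0,0,0,1],[1,0,39,0,0,0,1]]]' --force 70

```text
clock: 4.75
ee_pos: [0.5035, -0.2611, 0.0109]
tool_rot: [0.411, 3.114, -0.0]
force: [-1.3, -0.2, 4.8]
gripper_width: 0.0122
grasp_force: 71.3
```

```bash
python3 - <<'E'
from h import *
print(row([.505,-.26,.1],75),row([.57,-.14,.22],75))
E
```

```text
(array([ -1.2,   1.5, -89.1]), array([-0.   ,  0.001, -0.   ])) (array([ -33. ,  134.2, -209. ]), array([-0.   ,  0.001, -0.   ]))
```

Request:
servo_tool --moves '[[[0,0,-25,0,0,0,1],[0,0,-70,0,0,0,1],[0,0,-110,0,0,0,1],[-5,15,-140,0,0,0,1],[-13,50,-165,0,0,0,1],[-22,90,-190,0,0,0,1],[-33,125,-205,0,0,0,1],[-33,134,-209,0,0,0,1],[-33,134,-209,0,0,0,1],[-33,134,-209,0,0,0,1]]]'

```text
clock: 5.75
ee_pos: [0.5674, -0.1408, 0.2175]
tool_rot: [-0.411, -3.11, 0.002]
force: [-0.8, -0.5, -4.6]
gripper_width: 0.0124
grasp_force: 70.2
```

```bash
python3 - <<'E'
from h import *
o,p,r=pose(); print(o["clock"],p,psi(r),o["force"],o["ft_torque"])
C=cal("wrist"); im=read_camera("wrist")
for t,z in(("stud",.034),("nut",.034),("spanner_ring",.2),("bracket",0)):
    for m in mark_of("wrist",t)[:2]: print(t,round(m["score"],2),np.round(m["xy"],1),np.round(onz("wrist",m["xy"],z,C),4))
np.save("w3.npy",im); import pickle; pickle.dump(C,open("w3C.pkl","wb"))
cv2.imwrite("pics/w3.png",im[:,:,::-1])
E
```

```text
5.75 [ 0.56742033 -0.14077287  0.21746353] 74.95395668789455 [-0.80215353 -0.49601857 -4.57970441] [-0.00508797  0.12668953 -0.03954864]
stud 0.61 [442.6 192.2] [ 0.615  -0.0212  0.034 ]
nut 0.79 [443.9 195.5] [ 0.6189 -0.0204  0.034 ]
bracket 0.8 [432.2 182.7] [ 0.6132 -0.0204  0.    ]
```

View pics/w3.png

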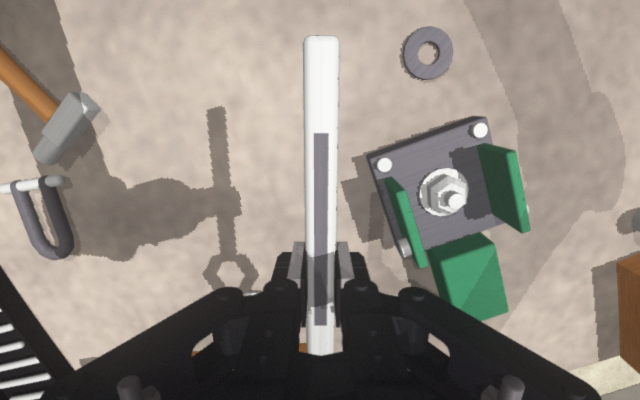

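```bash
cat >> h.py <<'E'
def rect(im,C,n,cx,cy,z,half,s):
    N=int(2*half/s); X=np.zeros((N,N,2),np.float32)
    for i in range(N):
        for j in range(N): X[i,j]=proj(n,[cx+half-i*s,cy+half-j*s,z],C)
    return cv2.remap(im,X[...,0],X[...,1],cv2.INTER_CUBIC)
E
python3 - <<'E'
from h import *; import pickle
im=np.load("w3.npy"); C=pickle.load(open("w3C.pkl","rb"))
print("cam",C[0]["position"])
a=rect(im,C,"wrist",.613,-.021,.046,.04,.0002)
b=rect(im,C,"wrist",.613,-.021,.034,.04,.0002)
for k in(a,b):
    for q in(100,200,300): k[q,::6]=255;k[::6,q]=255
cv2.imwrite("pics/r3.png",np.hstack([a,b])[:,:,::-1])
E
```

```text
cam [ 0.49846055 -0.12107161  0.35227157]
```

View pics/r3.png

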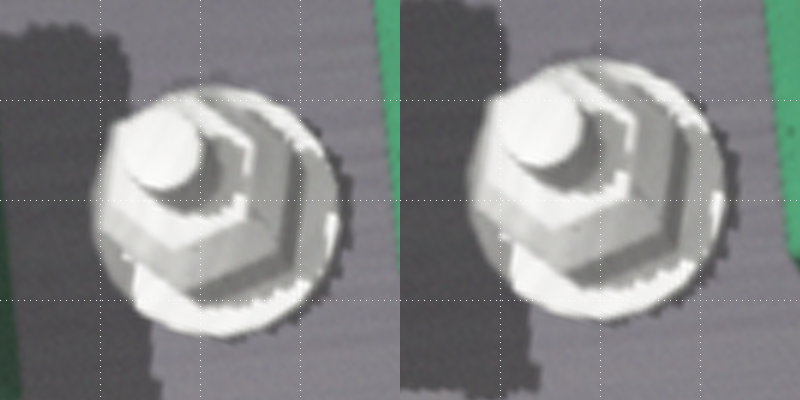

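```bash
python3 - <<'E'
from h import *; import pickle
C=pickle.load(open("w3C.pkl","rb")); T=np.array([.56742,-.14077]); z=.21746+.0071
u=np.radians(164.95); d=np.array([np.cos(u),np.sin(u)]); n=np.array([-d[1],d[0]])
for q in((321,37),(321.5,130),(321,330)):
    P=onz("wrist",q,z,C)[:2]-T; print(q,P@d*1000,P@n*1000)
o,p,r=pose(); print(p,psi(r),o["q"][6])
g=lambda h,D=.105:np.array([.615+D*np.cos(np.radians(h)),-.0203+D*np.sin(np.radians(h))])
G=g(204); print(G,row([*(G),.14],114)); 
E
```

```text
(321, 37) 96.0203123980052 -1.2217113597982205
(321.5, 130) 62.19476237304231 -1.4270776526329063
(321, 330) -31.523709145070924 -1.2708408974986953
[ 0.56834087 -0.14165546  0.21847561] 74.81055342879702 1.6827020356099185
[ 0.51907773 -0.06300735] (array([68. , 63.1, 78.5]), array([-0.   , -0.002, -0.684]))
```

Request:
servo_tool --moves '[[[15,15,0,0,0,-0.1,1],[35,32,15,0,0,-0.24,1],[55,50,35,0,0,-0.38,1],[66,61,55,0,0,-0.52,1],[68,63,70,0,0,-0.65,1],[68,63,78,0,0,-0.684,1],[68,63,78,0,0,-0.684,1],[68,63,78,0,0,-0.684,1]]]'

```text
clock: 6.8
ee_pos: [0.5204, -0.0624, 0.1415]
tool_rot: [-0.655, 3.073, -0.001]
force: [-0.3, 0.8, -3.6]
gripper_width: 0.0122
grasp_force: 70.2
```

```bash
python3 - <<'E'
from h import *; import pickle
for i in range(1):
    o,p,r=pose(); C=cal("wrist"); im=read_camera("wrist"); print(o["clock"],p,psi(r),o["force"])
    np.save("w4.npy",im); pickle.dump((C,p,psi(r)),open("w4C.pkl","wb"))
a=rect(im,C,"wrist",.608,-.021,.034,.09,.0004)
cv2.imwrite("pics/w4.png",np.hstack([cv2.resize(im,(640,400))[:,100:500],a[:400]] if a.shape[0]==400 else [im[:,80:480],cv2.resize(a,(400,400))])[:,:,::-1])
E
```

```text
6.8 [ 0.52043205 -0.06236193  0.14145038] 114.05349268210621 [-0.25707573  0.78405816 -3.56109223]
```

View pics/w4.png

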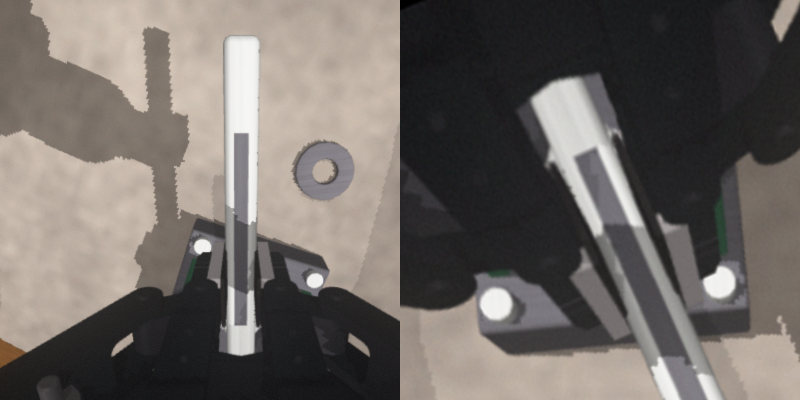

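```bash
python3 - <<'E'
from h import *; import pickle
C3=pickle.load(open("w3C.pkl","rb")); C4,p,ps=pickle.load(open("w4C.pkl","rb"))
def cen(im,u,v,w=13):
    g=cv2.cvtColor(im,cv2.COLOR_RGB2GRAY)[v-w:v+w+1,u-w:u+w+1]>215
    n,l,s,c=cv2.connectedComponentsWithStats(g.astype(np.uint8)); k=1+np.argmax(s[1:,4]); return c[k]+[u-w,v-w],s[k,4]
a,b=np.load("w3.npy"),np.load("w4.npy")
for im,C,pts in((a,C3,((384,165),(480,131))),(b,C4,((282,246),(395,281)))):
    Q=[]
    for u,v in pts:
        c,n=cen(im,u,v); Q.append(onz("wrist",c,.036,C)); print(c,n,Q[-1])
    D=Q[1]-Q[0]; print("mid",(Q[0]+Q[1])/2,np.linalg.norm(D),np.degrees(np.arctan2(D[1],D[0])))
top=cv2.imread("pics/top0.png")[:,:,::-1]; C=cal("top")
for uv in((150+364/2.2,120+139/2.2),(150+441/2.2,120+129/2.2)): print(onz("top",uv,.036,C))
print(pose()[1])
E
```

```text
[384.29166667 164.40972222] 144 [ 0.57033061 -0.07447276  0.036     ]
[480.08053691 129.74496644] 149 [0.56069349 0.02494369 0.036     ]
mid [ 0.56551205 -0.02476454  0.036     ] 0.09988245177514246 95.53677321461821
[282.11363636 246.14204545] 176 [ 0.57011683 -0.07461642  0.036     ]
[394.64880952 280.20833333] 168 [0.56073892 0.02509433 0.036     ]
mid [ 0.56542787 -0.02476105  0.036     ] 0.1001507769287406 95.37293128257832
[0.55511829 0.02588939 0.036     ]
[ 0.5657362  -0.07537374  0.036     ]
[ 0.52087999 -0.06232963  0.14184769]
```

```bash
cat >> h.py <<'E'
S=np.array([.6152,-.0203])
def T(h,D=.105,e=.001):
    a=np.radians(h); d=np.array([np.cos(a),np.sin(a)]); return S+D*d+e*np.array([-d[1],d[0]])
E
python3 - <<'E'
from h import *
print(T(204),row([*T(204),.066],114))
E
```

```text
[ 0.51968446 -0.06392089] (array([ 1.8, -0.9, 75.8]), array([-0.001,  0.001,  0.001]))
```

Request:
servo_tool --moves '[[[1.8,-0.9,25,0,0,0,1],[1.8,-0.9,55,0,0,0,1],[1.8,-0.9,72,0,0,0,1],[1.8,-0.9,76,0,0,0,1],[1.8,-0.9,76,0,0,0,1]]]'

```text
clock: 7.35
ee_pos: [0.5194, -0.0633, 0.0655]
tool_rot: [-0.657, 3.072, -0.001]
force: [-0.7, -0.4, -4.9]
gripper_width: 0.0119
grasp_force: 70.2
```

```bash
python3 - <<'E'
from h import *
o,p,r=pose(); print(o["clock"],p,psi(r),o["force"],o["ft_torque"],o["dq"].round(3),row([*T(204),.055],114))
E
```

```text
7.35 [ 0.51944123 -0.06328965  0.06547092] 114.15522219486708 [-0.71283372 -0.44240145 -4.90149747] [-0.03824825  0.08694776 -0.04260421] [-0.004 -0.025  0.008 -0.018  0.002  0.    -0.001] (array([ 0. , -0.7, 10.5]), array([-0.   , -0.   ,  0.003]))
```

Request:
servo_tool --moves '[[[0,-0.5,4,0,0,0,1],[0,-0.5,8,0,0,0,1],[0,-0.5,11,0,0,0,1],[0,-0.5,14,0,0,0,1],[0,-0.5,14,0,0,0,1]]]'

```text
clock: 7.85
ee_pos: [0.5197, -0.0632, 0.0512]
tool_rot: [-0.658, 3.071, -0.0]
force: [1.5, -0.3, -4.5]
gripper_width: 0.0122
grasp_force: 70.3
```

Request:
servo_tool --moves '[[[0,0,2,0,0,0,1],[0,0,4,0,0,0,1],[0,0,5.5,0,0,0,1],[0,0,5.5,0,0,0,1]]]'

```text
clock: 8.25
ee_pos: [0.5197, -0.0632, 0.0458]
tool_rot: [-0.658, 3.071, -0.0]
force: [1.6, 0.1, -4.2]
gripper_width: 0.0121
grasp_force: 70.3
```

Request:
servo_tool --moves '[[[-0.5,5.5,0,0,0,0.052,1],[-0.5,11,0,0,0,0.105,1],[-1.1,16.4,0,0,0,0.157,1],[-2,21.8,0,0,0,0.209,1],[-4.7,32.4,0,0,0,0.314,1],[-8.7,42.8,0,0,0,0.419,1],[-8.7,42.8,0,0,0,0.419,1]]]'

```text
clock: 8.95
ee_pos: [0.5116, -0.0203, 0.0463]
tool_rot: [-0.007, 3.138, -0.002]
force: [3.8, -2.0, -5.1]
gripper_width: 0.0123
grasp_force: 70.1
```

```bash
python3 - <<'E'
from h import *
o,p,r=pose(); f=r.inv().apply(o["force"]); print(o["clock"],p,psi(r),"tool force",f,o["ft_torque"],T(psi(r)+90)-p[:2])
E
```

```text
8.95 [ 0.51158889 -0.02030867  0.04628046] 90.25714007873572 tool force [-3.74856638 -2.01538472  5.13388231] [-0.18827715 -0.6912282  -0.08274419] [-0.00138335 -0.00146255]
```

Request:
servo_tool --moves '[[[-1,11,0,0,0,0.105,1],[-2.7,21.9,0,0,0,0.209,1],[-5.5,32.4,0,0,0,0.314,1],[-9.4,42.8,0,0,0,0.419,1],[-14.3,52.5,0,0,0,0.524,1],[-17.2,57.3,0,0,0,0.576,1],[-17.2,57.3,0,0,0,0.576,1]]]'

```text
clock: 9.65
ee_pos: [0.528, 0.0352, 0.0461]
tool_rot: [0.884, 3.012, -0.002]
force: [3.2, -3.0, -4.0]
gripper_width: 0.0124
grasp_force: 70.3
```

```bash
python3 - <<'E'
from h import *
o,p,r=pose(); f=r.inv().apply(o["force"]); print(o["clock"],p,psi(r),"tool force",f,o["ft_torque"],T(psi(r)+90)-p[:2])
E
```

```text
9.65 [0.52800851 0.03516134 0.04614366] 57.28439991398913 tool force [-4.28608077 -0.78225234  3.96489819] [-0.32970501 -0.57236013  0.05557902] [-0.00169216  0.00044659]
```

```bash
python3 - <<'E'
from h import *
o,p,r=pose(); 
print(row([.567,-.14,.205],85),row([.545,-.05,.19],70))
E
```

```text
(array([-128. , -126.4, -158.4]), array([-0.001,  0.003, -0.484])) (array([ -60.8,  -62.5, -143.6]), array([-0.001,  0.003, -0.222]))
```

Request:
servo_tool --moves '[[[0,-3,0,0,0,-0.03,1],[0,-3,-15,0,0,-0.03,1],[0,-3,-45,0,0,-0.03,1],[0,-3,-80,0,0,-0.03,1],[-20,-20,-120,0,0,-0.1,1],[-48,-48,-145,0,0,-0.2,1],[-76,-76,-155,0,0,-0.3,1],[-104,-104,-158,0,0,-0.4,1],[-128,-126,-158,0,0,-0.484,1],[-128,-126,-158,0,0,-0.484,1]]]'

```text
clock: 10.65
ee_pos: [0.5631, -0.1464, 0.2039]
tool_rot: [-0.15, -3.136, 0.005]
force: [-2.1, -1.1, -3.9]
gripper_width: 0.0119
grasp_force: 69.9
```

```bash
python3 - <<'E'
from h import *
o,p,r=pose(); C=cal("wrist"); im=read_camera("wrist"); print(o["clock"],p,psi(r),o["force"],o["ft_torque"])
C2=cal("wrist"); im2=read_camera("wrist")
a=rect(im,C,"wrist",.6152,-.0203,.034,.04,.0002)
b=rect(im2,C2,"wrist",.6152,-.0203,.046,.04,.0002)
for k in(a,b):
    for q in(100,200,300): k[q,::6]=255;k[::6,q]=255
cv2.imwrite("pics/r5.png",np.hstack([b,a])[:,:,::-1])
print(pose()[1],row([*T(214),.12],124))
u=np.radians(psi(r)+90); d=np.array([np.cos(u),np.sin(u)]); n=np.array([-d[1],d[0]])
np.save("w5.npy",im); import pickle; pickle.dump((C,p,psi(r)),open("w5C.pkl","wb"))
E
```

```text
10.65 [ 0.56314627 -0.14640516  0.20385332] 84.51640786752859 [-2.05716234 -1.11635968 -3.91426539] [-0.08911535  0.24769898 -0.02493518]
[ 0.56322655 -0.13976082  0.20263984] (array([39.4, 56.4, 82.9]), array([ 0.004, -0.004, -0.685]))
```

View pics/r5.png

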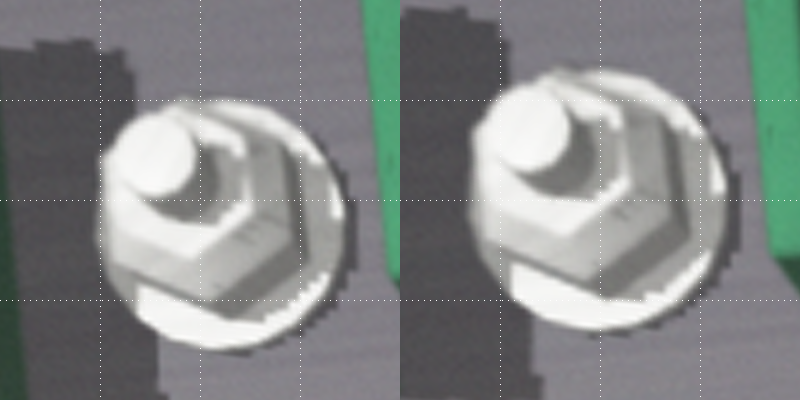

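Request:
servo_tool --moves '[[[10,14,0,0,0,-0.14,1],[20,28,0,0,0,-0.28,1],[30,42,15,0,0,-0.42,1],[38,54,35,0,0,-0.56,1],[39.4,56.4,60,0,0,-0.685,1],[39.4,56.4,83,0,0,-0.685,1],[39.4,56.4,83,0,0,-0.685,1],[39.4,56.4,83,0,0,-0.685,1]]]'

```text
clock: 11.55
ee_pos: [0.5304, -0.0777, 0.1203]
tool_rot: [0.925, -3.0, -0.003]
force: [0.6, 0.1, -3.5]
gripper_width: 0.0122
grasp_force: 69.8
```

```bash
python3 - <<'E'
from h import *
o,p,r=pose(); print(o["clock"],p,psi(r),r.inv().apply(o["force"]),o["ft_torque"],o["dq"].round(3),o["q"][6],row([*T(214),.055],124))
E
```

```text
11.55 [ 0.53044433 -0.07773825  0.12026047] 124.27407716046234 [-0.5156105  -0.27099464  3.47391517] [-0.10293242  0.04664791 -0.056954  ] [ 0.002 -0.019  0.025 -0.043 -0.002 -0.014 -0.002] 2.468480960951029 (array([ 2.5, -0.9, 65.3]), array([ 0.002, -0.002,  0.005]))
```

Request:
servo_tool --moves '[[[2.5,-0.9,25,0,0,0,1],[2.5,-0.9,50,0,0,0.005,1],[2.5,-0.9,55,0,0,0.005,1],[2.5,-0.9,58,0,0,0.005,1],[2.5,-0.9,61,0,0,0.005,1],[2.5,-0.9,64,0,0,0.005,1],[2.5,-0.9,67,0,0,0.005,1],[2.5,-0.9,69,0,0,0.005,1],[2.5,-0.9,69,0,0,0.005,1]]]'

```text
clock: 12.45
ee_pos: [0.528, -0.082, 0.0526]
tool_rot: [0.915, -3.001, -0.002]
force: [-7.3, -0.4, 2.8]
gripper_width: 0.0121
grasp_force: 71.3
```

```bash
python3 - <<'E'
from h import *
o,p,r=pose(); print(p,psi(r),r.as_matrix()[:,2],"F",r.inv().apply(o["force"]),"M",r.inv().apply(o["ft_torque"]),T(psi(r)+90))
E
```

```text
[ 0.52804162 -0.08203653  0.0526089 ] 123.90133575963772 [-4.06390795e-03  3.13468235e-04 -9.99991693e-01] F [ 6.26960478  3.74824536 -2.73702441] M [-0.87452422  1.00445184 -0.45272563] [ 0.52860784 -0.07969527]
```

Request:
servo_tool --moves '[[[0,0,-4,0,0,0,1],[0.5,2,-4,0,0,0,1],[0.5,2,-4,0,0,0,1]]]'

```text
clock: 12.75
ee_pos: [0.5275, -0.0809, 0.0563]
tool_rot: [0.914, -3.004, 0.001]
force: [-4.5, -2.1, -3.6]
gripper_width: 0.0123
grasp_force: 70.4
```

```bash
python3 - <<'E'
from h import *
o,p,r=pose(); print(p,psi(r),"F",r.inv().apply(o["force"]),"M",r.inv().apply(o["ft_torque"]),T(psi(r)+90))
E
```

```text
[ 0.52754098 -0.08094119  0.05625838] 123.83722845918676 F [4.89287531 0.75033353 3.65488402] M [-0.27358349  1.18185648 -0.14870309] [ 0.52854144 -0.07959834]
```

```bash
python3 - <<'E'
from h import *; import pickle
for nm,ppz in(("w3",None),("w4",None),("w5",None)):
    im=np.load(nm+".npy"); C=pickle.load(open(nm+"C.pkl","rb"))
    if nm=="w3": p=np.array([.56742,-.14077,.21746]); ps=74.954
    else: C,p,ps=C
    g=cv2.cvtColor(im,cv2.COLOR_RGB2GRAY).astype(int); z=p[2]+.0071
    u=np.radians(ps+90); d=np.array([np.cos(u),np.sin(u)]); n=np.array([-d[1],d[0]])
    out=[]
    for v in (60,90,120):
        dg=np.diff(cv2.GaussianBlur(g[v].astype(np.float32)[None],(3,1),0)[0]); L=285+np.argmax(dg[285:320]); Rr=320+np.argmin(dg[320:355])
        P=onz("wrist",((L+Rr)/2+.5,v),z,C)[:2]-p[:2]; out.append((L,Rr,round(P@n*1e3,2)))
    col=g[20:60,318:324].mean(1); e=20+np.argmax(np.diff(col)); P=onz("wrist",(321,e+.5),z,C)[:2]-p[:2]
    print(nm,out,"end",e,P@d*1e3)
E
```

```text
w3 [(np.int64(304), np.int64(337), np.float64(-1.23)), (np.int64(305), np.int64(337), np.float64(-1.42)), (np.int64(305), np.int64(337), np.float64(-1.43))] end 35 96.53649170989745
w4 [(np.int64(304), np.int64(338), np.float64(-0.41)), (np.int64(305), np.int64(337), np.float64(-0.41)), (np.int64(305), np.int64(337), np.float64(-0.42))] end 35 96.22134438896514
w5 [(np.int64(299), np.int64(340), np.float64(-0.64)), (np.int64(300), np.int64(339), np.float64(-0.63)), (np.int64(301), np.int64(339), np.float64(-0.82))] end 44 93.29391162974291
```

```bash
cat > tilt.py <<'E'
from h import *
def tilt():
    o,p,r=pose(); C=cal("wrist"); c,M,f=C; im=read_camera("wrist")
    g=cv2.cvtColor(im,cv2.COLOR_RGB2GRAY).astype(np.float32); Z=[]
    for v in range(70,200,10):
        dg=np.diff(cv2.GaussianBlur(g[v][None],(5,1),0)[0]); L=280+np.argmax(dg[280:320]); Rr=320+np.argmin(dg[320:360])
        dep=f*.014/(Rr-L); q=ray("wrist",((L+Rr)/2+.5,v),C); P=q[0]+q[1]*dep  # depth along optical axis
        t=r.inv().apply(P-p)*1e3; Z.append([t[0],t[1],t[2],Rr-L])
    Z=np.array(Z); k=np.polyfit(Z[:,0],Z[:,2],1); 
    print(o["clock"],p.round(4),round(psi(r),2),"pitch deg",np.degrees(np.arctan(k[0])),"z at tcp",k[1],"y",np.polyfit(Z[:,0],Z[:,1],1),"F",r.inv().apply(o["force"]).round(2),"M",r.inv().apply(o["ft_torque"]).round(2))
    return im
if __name__=="__main__": np.save("last.npy",tilt())
E
python3 tilt.py
```

```text
12.75 [ 0.5275 -0.0809  0.0563] 123.84 pitch deg -45.15422765897475 z at tcp 50.26002173642005 y [-0.05481597  1.44075053] F [4.89 0.75 3.65] M [-0.27  1.18 -0.15]
```

```bash
python3 - <<'E'
import numpy as np,cv2
a=np.load("last.npy")[:,220:460];b=np.load("w5.npy")[:,220:460]; c=np.load("w4.npy")[:,220:460]
cv2.imwrite("pics/cmp.png",np.hstack([c,b,a])[:,:,::-1])
E
```

```text
(no output)
```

View pics/cmp.png

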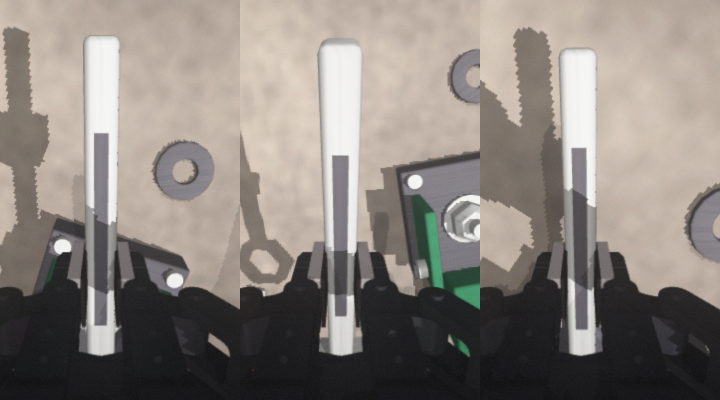

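```bash
python3 - <<'E'
from h import *; import pickle
from scipy.optimize import least_squares
C4,p4,ps4=pickle.load(open("w4C.pkl","rb")); f=C4[2]; c=C4[0]
# camera pose in the tool frame
Rt=tool(ps4); Mt=Rt.inv().as_matrix()@C4[1]; ct=Rt.inv().apply(np.array(C4[0]["position"])-p4)*1e3
Ct=(dict(c,position=ct),Mt,f)
def xz(v,z): q,d=ray("t",(321,v),Ct); return (q+d*(z-q[2])/d[2])[0]
X=[xz(v,-7.1) for v in(36.5,133,325)]; print("level x",X)
def pr(x,a,s,h): # bar top point, tool z down; pitch a raises +x end; pivot at tool z=+2 (bar centre)
    zz=-9.; return proj("t",[s+x*np.cos(a)+zz*np.sin(a)*1, 0, h+1.9-x*np.sin(a)+zz*np.cos(a)],Ct)[1]
for nm,V in(("w5",(45,155,316)),("now",(48,148,328))):
    r=least_squares(lambda q:[pr(x,q[0],q[1],q[2])-v for x,v in zip(X,V)],[0,0,0]); print(nm,np.degrees(r.x[0]),r.x[1:],r.fun)
    r=least_squares(lambda q:[pr(x,q[0],q[1],0)-v for x,v in zip(X,V)],[0,0]); print(nm,np.degrees(r.x[0]),r.x[1],r.fun)
E
```

```text
level x [np.float64(95.87865495063427), np.float64(60.8199743390666), np.float64(-28.957534247417215)]
w5 17.3968857748176 [-0.46081873  0.19009547] [ 1.13686838e-13  2.84217094e-14 -5.68434189e-13]
w5 17.51525997931216 -0.407000095588787 [-0.14150319  0.1422993   0.06921511]
now 5.76133578218398 [-3.95893043  0.73763234] [-2.07762696e-11 -5.85487214e-11  6.79847290e-11]
now 6.204810763880179 -3.835705224375711 [-0.64568894  0.4137527   0.55517394]
```

Request:
servo_tool --moves '[[[1,0,0,0,0,0,1],[2,0,2,0,0,0,1],[2,0,4,0,0,0,1],[2,0,6,0,0,0,1],[2,0,8,0,0,0,1],[2,0,9,0,0,0,1],[2,0,10,0,0,0,1],[2,0,10,0,0,0,1]]]' --force 25

```text
clock: 13.6
ee_pos: [0.5265, -0.0816, 0.0462]
tool_rot: [0.915, -3.004, -0.0]
force: [-7.5, -2.1, 3.5]
gripper_width: 0.0123
grasp_force: 71.3
```

```bash
cat > tilt.py <<'E'
from h import *; import pickle
from scipy.optimize import least_squares
def tilt():
    o,p,r=pose(); im=read_camera("wrist"); np.save("last.npy",im)
    C4,p4,ps4=pickle.load(open("w4C.pkl","rb")); Rt=tool(ps4)
    Ct=(dict(C4[0],position=Rt.inv().apply(np.array(C4[0]["position"])-p4)*1e3),Rt.inv().as_matrix()@C4[1],C4[2])
    hsv=cv2.cvtColor(im,cv2.COLOR_RGB2HSV).astype(int); g=cv2.cvtColor(im,cv2.COLOR_RGB2GRAY).astype(float)
    def cols(G): s=G[:,317:325].mean(1); return s
    s=cols(g); d=np.diff(cv2.GaussianBlur(s.astype(np.float32)[:,None],(1,5),0)[:,0])
    V=(20+np.argmax(d[20:70])+.5, 110+np.argmin(d[110:180])+.5, 300+np.argmax(d[300:345])+.5)
    X=[95.9,60.8,-29.0]
    pr=lambda x,a,sl:proj("t",[sl+x*np.cos(a)-9*np.sin(a),0,1.9-x*np.sin(a)-9*np.cos(a)],Ct)[1]
    q=least_squares(lambda q:[pr(x,*q)-v for x,v in zip(X,V)],[0,0]); D=105-q.x[1]
    print(o["clock"],p.round(4),round(psi(r),2),"rows",V,"pitch",np.degrees(q.x[0]).round(2),"D",D.round(2),"res",q.fun.round(1),"F",r.inv().apply(o["force"]).round(2),"M",r.inv().apply(o["ft_torque"]).round(2))
    a=np.radians(psi(r)+90); print("ring est",p[:2]-D/1e3*np.array([np.cos(a),np.sin(a)]),"grip",o["gripper_width"],o["grasp_force"])
if __name__=="__main__": tilt()
E
python3 tilt.py
```

```text
13.6 [ 0.5265 -0.0816  0.0462] 123.88 rows (np.float64(52.5), np.float64(145.5), np.float64(332.5)) pitch -0.26 D 110.11 res [-1.2  0.4  1.4] F [ 7.42  2.43 -3.5 ] M [-0.54  0.98 -0.37]
ring est [ 0.61790725 -0.02024548] grip 0.012310474485194648 71.30807876586914
```

Request:
servo_tool --moves '[[[1.5,0,0,0,0,0,1],[2.5,0,-0.5,0,0,0,1],[2.5,0,-0.5,0,0,0,1]]]' --force 110

```text
clock: 13.95
ee_pos: [0.5264, -0.0816, 0.0469]
tool_rot: [-0.916, 3.002, -0.0]
force: [-1.9, 1.1, -0.2]
gripper_width: 0.0107
grasp_force: 108.9
```

```bash
python3 tilt.py
```

```text
13.95 [ 0.5264 -0.0816  0.0469] 123.92 rows (np.float64(52.5), np.float64(146.5), np.float64(332.5)) pitch 0.69 D 110.23 res [-1.1  0.4  1.2] F [0.94 1.95 0.17] M [-0.42  0.07 -0.29]
ring est [ 0.61785346 -0.020041  ] grip 0.010726291027784251 108.88509750366211
```

Request:
servo_tool --moves '[[[-0.6,11.3,0,0,0,0.105,1],[-2.4,22.5,0,0,0,0.209,1],[-5.3,33.4,0,0,0,0.314,1],[-9.3,43.9,0,0,0,0.419,1],[-14.5,54,0,0,0,0.524,1],[-20.6,63.5,0,0,0,0.628,1],[-27.7,72.3,0,0,0,0.733,1],[-33,77.7,0,0,0,0.803,1],[-33,77.7,0,0,0,0.803,1]]]'

```text
clock: 14.9
ee_pos: [0.5088, 0.0021, 0.0463]
tool_rot: [-0.332, -3.123, -0.001]
force: [-5.8, 1.2, 3.1]
gripper_width: 0.0112
grasp_force: 109.4
```

```bash
python3 tilt.py
```

```text
14.9 [0.5088 0.0021 0.0463] 77.86 rows (np.float64(51.5), np.float64(145.5), np.float64(332.5)) pitch 0.17 D 109.94 res [-0.8  0.3  0.9] F [ 5.93 -0.03 -3.11] M [-0.02  0.74  0.06]
ring est [ 0.616235   -0.02098972] grip 0.011239721554346927 109.36765193939209
```

Request:
servo_tool --moves '[[[1.5,3.8,-0.8,0,0,0.035,1],[1.8,7.5,-0.8,0,0,0.07,1],[1.4,11.3,-0.8,0,0,0.105,1],[1.4,11.3,-0.8,0,0,0.105,1]]]'

```text
clock: 15.35
ee_pos: [0.5116, 0.0126, 0.0473]
tool_rot: [0.494, 3.099, -0.0]
force: [-1.3, -0.6, -1.1]
gripper_width: 0.0108
grasp_force: 108.7
```

```bash
cat > st.py <<'E'
from h import *
o,p,r=pose(); f=r.inv().apply(o["force"]); m=r.inv().apply(o["ft_torque"]); a=np.radians(psi(r)+90)
print(o["clock"],p.round(4),"h",round(psi(r)+90,2),"F",f.round(2),"M",m.round(2),"Tq",round(-.1075*f[1]-m[2],3),-.1075*f[1]+m[2],"ring",p[:2]-.1075*np.array([np.cos(a),np.sin(a)]),o["q"][6])
E
python3 st.py
```

```text
15.35 [0.5116 0.0126 0.0473] h 161.9 F [ 1.11 -0.95  1.07] M [ 0.04 -0.08 -0.07] Tq 0.167 0.03634157627639566 ring [ 0.61375888 -0.02076351] 1.5941919350253708
```

Request:
servo_tool --moves '[[[0,1.9,0,0,0,0.018,1],[0,3.8,0,0,0,0.035,1],[0,3.8,0,0,0,0.035,1]]]'

```text
clock: 15.65
ee_pos: [0.5126, 0.0158, 0.0474]
tool_rot: [0.549, 3.09, 0.0]
force: [1.0, 0.4, -3.1]
gripper_width: 0.0113
grasp_force: 108.6
```

```bash
python3 st.py
```

```text
15.65 [0.5126 0.0158 0.0474] h 159.85 F [-0.85  0.7   3.09] M [-0.04 -0.45 -0.23] Tq 0.156 -0.30651112523840846 ring [ 0.61352927 -0.02121905] 1.5587069036248484
```

Request:
servo_tool --moves '[[[0,1.9,0,0,0,0.018,1],[0,3.8,0,0,0,0.035,1],[0,3.8,0,0,0,0.035,1]]]'

```text
clock: 15.95
ee_pos: [0.5139, 0.0193, 0.0475]
tool_rot: [0.604, 3.08, 0.0]
force: [2.9, -1.1, -3.5]
gripper_width: 0.0108
grasp_force: 108.6
```

```bash
python3 st.py
```

```text
15.95 [0.5139 0.0193 0.0475] h 157.82 F [-3.13  0.08  3.48] M [-0.11 -0.81 -0.26] Tq 0.249 -0.2652711335900921 ring [ 0.61344677 -0.02131028] 1.5229594506105344
```

Request:
servo_tool --moves '[[[-0.4,2,0,0,0,0.018,1],[-0.8,4,0,0,0,0.035,1],[-0.8,4,0,0,0,0.035,1]]]'

```text
clock: 16.25
ee_pos: [0.5153, 0.0228, 0.0473]
tool_rot: [0.658, 3.071, 0.0]
force: [2.0, -0.8, -2.3]
gripper_width: 0.0109
grasp_force: 108.8
```

```bash
python3 st.py
```

```text
16.25 [0.5153 0.0228 0.0473] h 155.8 F [-2.2   0.08  2.34] M [-0.14 -0.83 -0.25] Tq 0.24 -0.2575421386268464 ring [ 0.6133776 -0.0212951] 1.488035423178467
```

Request:
servo_tool --moves '[[[-0.2,2,0,0,0,0.018,1],[-0.4,4,0,0,0,0.035,1],[-0.4,4,0,0,0,0.035,1]]]'

```text
clock: 16.55
ee_pos: [0.5169, 0.0262, 0.0471]
tool_rot: [0.712, 3.06, 0.0]
force: [1.8, -0.3, -2.1]
gripper_width: 0.0107
grasp_force: 108.9
```

```bash
python3 st.py
```

```text
16.55 [0.5169 0.0262 0.0471] h 153.79 F [-1.8   0.51  2.15] M [-0.09 -0.72 -0.2 ] Tq 0.141 -0.2508912429831117 ring [ 0.61335239 -0.02125391] 1.45295697138785
```

Request:
servo_tool --moves '[[[-0.2,2,0,0,0,0.018,1],[-0.4,4,0,0,0,0.035,1],[-0.4,4,0,0,0,0.035,1]]]'

```text
clock: 16.85
ee_pos: [0.5183, 0.0292, 0.0469]
tool_rot: [-0.765, -3.046, 0.001]
force: [-0.7, -1.3, -0.5]
gripper_width: 0.0108
grasp_force: 109.1
```

```bash
python3 st.py
```

```text
16.85 [0.5183 0.0292 0.0469] h 151.82 F [ 0.03 -1.46  0.46] M [ 0.31 -0.51 -0.48] Tq 0.635 -0.320590760972688 ring [ 0.61308498 -0.02161961] 1.4186506794120626
```

Request:
servo_tool --moves '[[[-0.1,1.5,0,0,0,0.014,1],[-0.1,1.5,0,0,0,0.014,1],[-0.1,1.5,0,0,0,0.014,1]]]'

```text
clock: 17.15
ee_pos: [0.5188, 0.0301, 0.0469]
tool_rot: [-0.786, -3.04, 0.002]
force: [-2.0, -3.7, 0.6]
gripper_width: 0.0107
grasp_force: 109.3
```

```bash
python3 st.py
```

```text
17.15 [0.5188 0.0301 0.0469] h 151.01 F [-0.07 -4.2  -0.58] M [ 0.66 -0.42 -0.57] Tq 1.02 -0.11635182325788718 ring [ 0.61288123 -0.02195671] 1.4053827391226754
```

Request:
servo_tool --moves '[[[0,0.6,0,0,0,0.006,1],[0,0.6,0,0,0,0.006,1],[0,0.6,0,0,0,0.006,1]]]'

```text
clock: 17.45
ee_pos: [0.5191, 0.0306, 0.0468]
tool_rot: [-0.795, -3.038, 0.002]
force: [-3.3, -3.6, 0.8]
gripper_width: 0.0106
grasp_force: 109.3
```

```bash
python3 st.py; python3 - <<'E'
from h import *
for i in range(3): read_camera("top"); o,p,r=pose(); f=r.inv().apply(o["force"]); m=r.inv().apply(o["ft_torque"]); print(-.1075*f[1]-m[2], p)
E
```

```text
17.45 [0.5191 0.0306 0.0468] h 150.66 F [ 1.11 -4.81 -0.8 ] M [ 1.04 -0.28 -0.63] Tq 1.145 -0.1107150596465909 ring [ 0.61281297 -0.0220562 ] 1.399365109785652
1.1115739089241443 [0.51914162 0.03066327 0.04683159]
1.167529448792922 [0.51911341 0.03066378 0.04682425]
1.1542654469802336 [0.51915127 0.03067677 0.04681946]
```

Request:
servo_tool --moves '[[[0,0.3,0,0,0,0.003,1],[0,0.3,0,0,0,0.003,1],[0,0.3,0,0,0,0.003,1]]]'

```text
clock: 17.9
ee_pos: [0.5193, 0.0309, 0.0468]
tool_rot: [-0.8, -3.037, 0.002]
force: [-3.9, -4.0, 0.5]
gripper_width: 0.0108
grasp_force: 109.3
```

```bash
python3 st.py
```

```text
17.9 [0.5193 0.0309 0.0468] h 150.5 F [ 1.38 -5.39 -0.47] M [ 1.17 -0.37 -0.57] Tq 1.149 0.009839086600569535 ring [ 0.6128495  -0.02200645] 1.3965273360065509
```

Request:
servo_tool --moves '[[[0,-4,0,0,0,-0.035,1],[-0.2,-8,0,0,0,-0.07,1],[-0.5,-11,0,0,0,-0.1,1],[-0.5,-11,0,0,0,-0.1,1],[-0.5,-11,0,0,0,-0.1,1]]]'

```text
clock: 18.4
ee_pos: [0.5153, 0.0227, 0.0471]
tool_rot: [-0.648, -3.074, -0.002]
force: [-1.7, 0.1, 0.6]
gripper_width: 0.0111
grasp_force: 109.0
```

```bash
python3 st.py
```

```text
18.4 [0.5153 0.0227 0.0471] h 156.18 F [ 1.57 -0.62 -0.57] M [ 0.1 -0.1  0.1] Tq -0.038 0.17079835701464074 ring [ 0.61368972 -0.02070137] 1.4953209516980273
```

Request:
servo_tool --moves '[[[0.6,0,-2,0,0,0,1],[0.6,0,-5,0,0,0,1],[0.6,0,-8,0,0,0,1],[0.6,0,-11,0,0,0,1],[0.6,0,-14,0,0,0,1],[0.6,0,-18,0,0,0,1],[0.6,0,-23,0,0,0,1],[0.6,0,-28,0,0,0,1]]]'

```text
clock: 19.2
ee_pos: [0.5132, 0.0218, 0.0751]
tool_rot: [-0.647, -3.072, 0.0]
force: [-0.5, -0.5, -3.0]
gripper_width: 0.0108
grasp_force: 108.4
```

```bash
python3 tilt.py; python3 - <<'E'
from h import *
print(row([.5,.03,.14],72),row([.47,-.2,.14],75),row([.505,-.26,.012],75))
E
```

```text
19.2 [0.5132 0.0218 0.0751] 66.2 rows (np.float64(51.5), np.float64(146.5), np.float64(331.5)) pitch 1.74 D 109.93 res [-1.1  0.5  1.2] F [ 0.27 -0.63  2.97] M [ 0.1   0.2  -0.05]
ring est [ 0.61382271 -0.02252007] grip 0.010754008277417057 108.35899829864502
(array([ 16.4,   1.8, -64.1]), array([ 0.   , -0.001, -0.101])) (array([ -49. , -220.8,  -64.2]), array([ 0.   , -0.001, -0.154])) (array([-105.4, -261.6,   63.7]), array([ 0.   , -0.001, -0.154]))
```

Request:
servo_tool --moves '[[[0,0,-15,0,0,0,1],[0,0,-45,0,0,0,1],[0,-15,-70,0,0,0,1],[-10,-55,-75,0,0,-0.05,1],[-35,-100,-75,0,0,-0.1,1],[-60,-140,-75,0,0,-0.154,1],[-80,-185,-75,0,0,-0.154,1],[-98,-225,-70,0,0,-0.154,1],[-105,-258,-50,0,0,-0.154,1],[-105,-262,-30,0,0,-0.154,1]]]'

```text
clock: 20.25
ee_pos: [0.503, -0.2685, 0.1071]
tool_rot: [0.423, 3.11, -0.01]
force: [-0.5, -0.3, -4.0]
gripper_width: 0.0109
grasp_force: 108.4
```

Request:
servo_tool --moves '[[[0,0,0,0,0,0,1],[0,0,0,0,0,0,1]]]'

```text
clock: 20.45
ee_pos: [0.5049, -0.2594, 0.1052]
tool_rot: [-0.408, -3.114, -0.002]
force: [0.3, 0.6, -3.5]
gripper_width: 0.0108
grasp_force: 108.4
```

```bash
python3 tilt.py; python3 - <<'E'
from h import *
print(row([.505,-.26,.012],75))
E
```

```text
20.45 [ 0.5049 -0.2594  0.1052] 75.07 rows (np.float64(51.5), np.float64(146.5), np.float64(331.5)) pitch 1.74 D 109.93 res [-1.1  0.5  1.2] F [-0.1   0.66  3.46] M [-0.01  0.11  0.  ]
ring est [ 0.61107058 -0.28767473] grip 0.010796219142523246 108.36489915847778
(array([ 0.8, -1.2, 93.9]), array([0.001, 0.001, 0.003]))
```

Request:
servo_tool --moves '[[[0,0,25,0,0,0,1],[0,0,60,0,0,0,1],[0,0,80,0,0,0,1],[0,0,85,0,0,0,1],[0,0,88,0,0,0,1],[0,0,90,0,0,0,1],[0,0,91.5,0,0,0,1],[0,0,91.5,0,0,0,1]]]'

```text
clock: 21.3
ee_pos: [0.5066, -0.2606, 0.0149]
tool_rot: [0.407, 3.112, -0.001]
force: [0.2, 0.6, -3.3]
gripper_width: 0.0108
grasp_force: 108.6
```

```bash
python3 tilt.py
```

```text
21.3 [ 0.5066 -0.2606  0.0149] 75.08 rows (np.float64(51.5), np.float64(146.5), np.float64(331.5)) pitch 1.74 D 109.93 res [-1.1  0.5  1.2] F [-0.06  0.65  3.25] M [-0.16 -0.11 -0.08]
ring est [ 0.61284488 -0.28891662] grip 0.01076555040452582 108.55186343193054
```

Still just off the bench; lower gently to contact, then open.

Request:
servo_tool --moves '[[[0,0,1.5,0,0,0,1],[0,0,3,0,0,0,1],[0,0,4,0,0,0,1],[0,0,4,0,0,0,1]]]'

```text
clock: 21.75
ee_pos: [0.5063, -0.2607, 0.0123]
tool_rot: [0.409, 3.113, 0.003]
force: [-4.4, 3.2, 14.9]
gripper_width: 0.0108
grasp_force: 111.0
```

Request:
servo_tool --moves '[[[0,0,-1.5,0,0,0,1],[0,0,-1.5,0,0,0,0.6],[0,0,-1.5,0,0,0,0.4],[0,0,-1.5,0,0,0,0],[0,0,-1.5,0,0,0,0],[0,0,-1.5,0,0,0,0],[0,0,-1.5,0,0,0,0],[0,0,-30,0,0,0,0],[0,0,-75,0,0,0,0],[0,0,-120,0,0,0,0]]]'

```text
clock: 22.75
ee_pos: [0.5042, -0.2598, 0.13]
tool_rot: [-0.408, -3.112, 0.0]
force: [1.4, -0.0, 0.3]
gripper_width: 0.0854
grasp_force: 0.0
```

Request:
servo_tool --moves '[[[0,0,-40,0,0,0,0],[0,0,-60,0,0,0,0],[0,0,-60,0,0,0,0],[0,0,-60,0,0,0,0]]]'

```text
clock: 23.15
ee_pos: [0.505, -0.2598, 0.1893]
tool_rot: [0.408, 3.115, 0.001]
force: [-0.8, -0.6, -0.8]
gripper_width: 0.0854
grasp_force: 0.0
```

```bash
python3 - <<'E'
from h import *
o,p,r=pose(); print(o["clock"],p,o["force"],o["gripper_width"])
C=cal("wrist"); im=read_camera("wrist"); a=rect(im,C,"wrist",.6152,-.0203,.046,.04,.0002)
cv2.imwrite("pics/end.png",np.hstack([cv2.resize(im,(400,250)) if 0 else im[:,:400],a])[:,:,::-1])
E
```

```text
23.15 [ 0.5049827  -0.25979746  0.18934396] [-0.80594907 -0.56243046 -0.84161889] 0.0853973125979532
```

View pics/end.png

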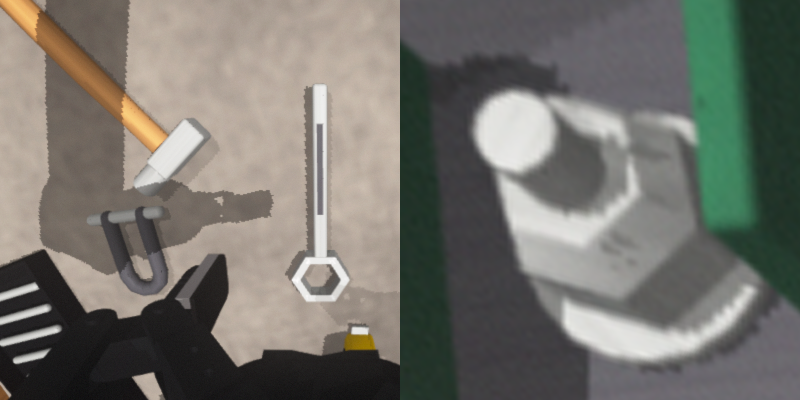

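The spanner lies flat at (320,85)–(320,280), clear of the bracket, with the hammer, shackle and tape as they were. The nut's edges put it at about 2.5 rad, which fits the stop I felt.

```bash
python3 -c "
from plant import *; print(finish_job())"
```

```text
the job is handed in; nothing more can be done
None
```

The nut is on its stop, at about 2.5 rad, and pulled to about 1.15 N m; the spanner lies flat on the bench clear of the bracket, and I handed the job in at about 23 s. Lifting off after the first swing tilted the spanner about 17° in the gripper. I levelled it by pressing it down on the washer, and every force I read stayed under about 20 N.

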